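Pin the lower tray and peel off the stuck top tray

TASK

Take the stop pin out of its stand, put it down through the eyelet of the lower tray into the nest plate until its collar sits on the eyelet, and let go of it. Then take the top tray, which sticks in the lower one, by its upright tab and peel it off, lifting the tab's corner well up while the opposite corner still rests on the tray below; the lower tray stays pinned in its nest and the things round about are not disturbed. Finish while holding the top tray by its tab in the air, still and roughly level, a good 10 cm above the tray below: do not put it down or let go.

Things in the scene. Friction and masses are not known exactly. Their poses are not given: they have to be found in the camera images.
- pin_center (a point): steel stop pin, 60 mm long, upright in the hole of a low square stand (60x60x24 mm) right of the trays; point: on its axis, mid-height of the round grip (16 mm thick, 34 mm long, the upper part), 17 mm below the top, 43 above the foot; z along the pin. Under the grip a collar 26 mm wide, 4 thick; under that a shank 10 mm thick, 22 long, foot tapered. In stand or plate the foot is 2 mm above the bench
- eyelet (a point): hole in the flat lug on the left side of the lower tray: hole 15 mm wide, lug 44 x 56 mm, 4 mm thick, 2 mm above the nest plate; point: the hole's centre at the lug's top face, 24 mm above the bench. Axes are the lower tray's: x away from the robot across the tray, y to the tray's left, z up
- plate_hole (a point): hole in the fixed nest plate right under the eyelet: 14 mm wide, 18 mm deep (through to the bench); point: its centre at the plate's top face, 18 mm above the bench. Plate 166 x 258 x 18 mm, with 8 mm lips before, behind and on the right of the tray (axes as the eyelet's)
- lower_rim (a point): lower tray: plain steel, 140 (x) x 180 (y) x 32 mm, open, 0.75 kg, loose in the nest between the lips; the point is the centre of its rim plane, 50 mm above the bench while it sits in the nest
- tray_center (a point): top tray: formed steel, about 0.16 kg, flat flange 143 (x) x 183 (y) mm, 3 thick, lying on the lower rim; its dish hangs 21 mm down with 10 mm play. Point: centre of the flange's underside, 50 mm above the bench at first; axes as the eyelet's. Rubber-faced spring grips on the lower tray pinch its edges (one mid-right, two left, near the corners), 9 mm proud of the flange: each drags with 1 to 3 N until the edge there is 13 mm up
- tab (a point): upright steel tab on the top tray's flange at the far right corner (62 mm in x, -82 mm in y from the tray's centre), to be pinched from above: 9 mm thick, 28 long, 31 high above the flange, its length along the line from tray centre to tab (fingers close across that line). Point: the tab's centre, 69 mm above the bench at first, 16 mm above the flange's top; axes as the top tray's
- hinge_corner (a point): the top tray's flange corner opposite the tab (near left), on its underside, resting on the lower tray's rim 50 mm above the bench at the start; the tray tips about it while being peeled
- mug: bystander: mug, 86 x 117 x 88 mm, left of the trays; origin under its centre
- bearing: bystander: ball bearing, 52 mm wide, 15 mm high, at the right; origin under its centre
- spanner_1: bystander: small spanner, 160 mm long, lying at the left behind the mug; origin under its centre
- spark_plug_0: bystander: spark plug, 65 mm long, 18 mm high, lying at the right beyond the pin stand; origin under its centre

How it is judged:
By the outcome, as a careful person would: the job done as asked, in the order asked, and still so for the second after the job is handed in, while the arm keeps its last pose, push and grip.
It also fails if it takes over 67 s, if anything falls off the work surface, if the arm or the gripper's body presses on something with over 40 N, if the wrist force passes 120 N, or if a joint passes its speed limit or range.

ROBOT

A 7-joint arm with a two-finger parallel gripper is mounted at the origin on a cart in front of the work surface, level with it; the furniture and walls round the work are solid. World frame = base frame: x ahead of the robot, y to its left, z up, the work surface at z = 0. Lengths are in m, angles in rad, forces in N, time in s.
With the tool pointing down it reaches from about 0.425 to 1.025 m from the base axis. Payload 3.6 kg.
Tool frame: the origin (TCP) lies at the very end of the fingers, on their centre line; the grasp point (between the pads) lies behind it (env.pinch_z is the z of the grasp point in the tool frame, in m); z points along the fingers, y is the line along which they close (so a half turn about z gives the same grasp; the last joint's range is limited). The gripper opens to 85 mm and grips with 20 to 120 N. Pads are 22 mm wide; open, the fingers measure 114 mm over their backs; the gripper's body (76 mm by 85 mm) begins 54 mm behind the grasp point. The pads swing forward as they close: fully open they stand 13 mm farther back than shut.
Start: joints at [1.069, 0.591, 0.048, 1.609, -0.033, 0.943, -0.034], TCP at [0.288, -0.666, 0.231] pointing down, gripper open.
Joint ranges: [-2.69, 2.69], [-0.47, 2.24], [-1.27, 1.36], [0.19, 2.51], [-1.53, 4.68], [0.08, 2.07], [-3.09, 3.09]. Speed limits (rad/s): [2.57, 2.57, 3.14, 3.14, 3.14, 3.14, 3.14].

INTERFACE

Orientations are given as a 3x3 rotation matrix whose columns are the frame's x, y, z axes.
In Python, from bench import get_obs, vision, workorder, env gives the robot as it stands.
- The arm moves only by the tool arm_command, never from a script. Its arguments are lists of equal length, an entry for each row: "delta_pos": the shift along the tool's x, y, z in mm, a list of three; "spin": the turn about the tool's z in rad; "gripper": the opening in per cent of the stroke, from 0 (shut) to 100 (fully open). In form: {"delta_pos": [[x, y, z], ...], "spin": [spin, ...], "gripper": [gripper, ...]}. A call has 1 to 12 rows; each row shifts and turns the commanded pose from where the row before left it, along the tool's axes as they then stand; what a row does not reach is not made up. A row lasts 1/10 s, in which the tool goes at most 50 mm and 8.59 degrees, less where a joint would pass 70% of its speed; a pose out of reach is approached as far as the arm can. A call with a gripper value outside its range is refused whole. The fingers move at their own pace and stop on an object; the grip force is fixed at half the most. Time passes only in rows, so rows that do not move let the fingers close. It gives the time, the measured TCP pose, the force, the opening and the grip force at its end, in the units of the state.
- get_obs(): the state, without advancing time (a new reading comes with each control period).
- vision.camera(name): name is "scene" or "top"; returns the picture (420x560x3 uint8, red, green, blue); there is no depth.
- vision.camera_model(name): a dict with "intrinsics" (3x3 intrinsics, pixels), "dist_coeffs" ([k1, k2, p1, p2, k3] as OpenCV has them; the pictures are not rectified), "rvec" (rotation vector, rad) and "tvec" (3), from world to camera coordinates, as OpenCV has them. Camera axes: x right, y down, z forward; pixel columns grow to the right and rows downward; lengths in m; the calibration is good to about 2 mm. A picture is of the moment at which its call begins. camera_model takes no time and is no camera call.
- workorder.hand_in(): hands the job in; it is judged then, once.
The state is a dict: "clock": time; "joints": joint angles; "qvel": joint speeds; "effort": joint torques, N m; "tcp_pos": TCP position; "tool_rot": TCP orientation; "contact_force": force on the tool from outside, world axes, zero at the start; "torque": the same for the moment, N m; "width": finger opening in m; "grasp_force": force on a finger pad.
Only numpy, scipy, OpenCV 4.12 (cv2) and the standard library are available. Lean on these libraries where they do the work, as an engineer would, in place of code of your own. Each camera call takes 0.05 s, during which the arm holds its last target. There are 200 camera calls.

## Working session

There is one attempt and no reset: what is moved stays moved. The work goes in short steps, Python scripts to look and compute and a tool call to move; the robot and the scene stay as the last step left them, time stands still between calls to the robot, and variables do not carry over. Pictures are saved under pics/ and viewed, at most 10 in all, crops included, and the job is handed in when it is done.

Besides the shell and the picture viewer there is one more tool, called after "Emit:" by a JSON object that holds its "fn" and its "kwargs". arm_command: Moves the arm, as the interface text tells. Its arguments: {"type":"object","properties":{"delta_pos":{"type":"array"},"spin":{"type":"array"},"gripper":{"type":"array"}},"required":["delta_pos","spin","gripper"]}

```bash
mkdir -p pics; ls; python3 - <<'E'
from bench import get_obs, vision, workorder, env
import cv2,numpy as np
for n in("scene","top"):
    cv2.imwrite(f"pics/{n}0.png",cv2.resize(vision.camera(n)[:,:,::-1],(800,600),interpolation=cv2.INTER_CUBIC))
    m=vision.camera_model(n);print(n,{k:np.round(v,4).tolist() for k,v in m.items()})
print(env.pinch_z);print(get_obs())
E
```

```text
pics
scene {'intrinsics': [[399.8742, 0.0, 277.6432], [0.0, 399.8742, 211.5032], [0.0, 0.0, 1.0]], 'dist_coeffs': [-0.0966, 0.0, 0.0, 0.0, 0.0], 'rvec': [1.0895, -2.3285, 1.0716], 'tvec': [0.3638, 0.347, 0.8975]}
top {'intrinsics': [[415.6733, 0.0, 278.4249], [0.0, 415.6733, 208.8976], [0.0, 0.0, 1.0]], 'dist_coeffs': [0.0069, 0.0, 0.0, 0.0, 0.0], 'rvec': [2.0938, -2.1485, 0.1505], 'tvec': [-0.0008, 0.5911, 1.0898]}
-0.0187
{'clock': 0.1, 'joints': array([ 1.06950331,  0.59205131,  0.04831352,  1.60969385, -0.03332336,
        0.94272037, -0.03368319]), 'qvel': array([-0.00191525, -0.00204678, -0.00135448, -0.00348802, -0.00143698,
        0.00094946, -0.00135325]), 'effort': array([ 4.52951281e-03, -5.49995792e+01,  1.55367605e+00, -1.98823661e+01,
        9.77270800e-03,  3.82106213e-03, -8.28814223e-06]), 'tcp_pos': array([ 0.28723394, -0.66485407,  0.2302383 ]), 'tool_rot': array([[ 9.17968234e-01,  3.96652854e-01, -9.13432001e-04],
       [ 3.96653892e-01, -9.17966366e-01,  1.85480404e-03],
       [-1.02786539e-04, -2.06496755e-03, -9.99997863e-01]]), 'contact_force': array([ 0.5680127 ,  0.12085503, -0.07814041]), 'torque': array([ 0.00299701, -0.00636509, -0.01056528]), 'grasp_force': 0.0, 'width': 0.08532860077903168}
```

View pics/scene0.png

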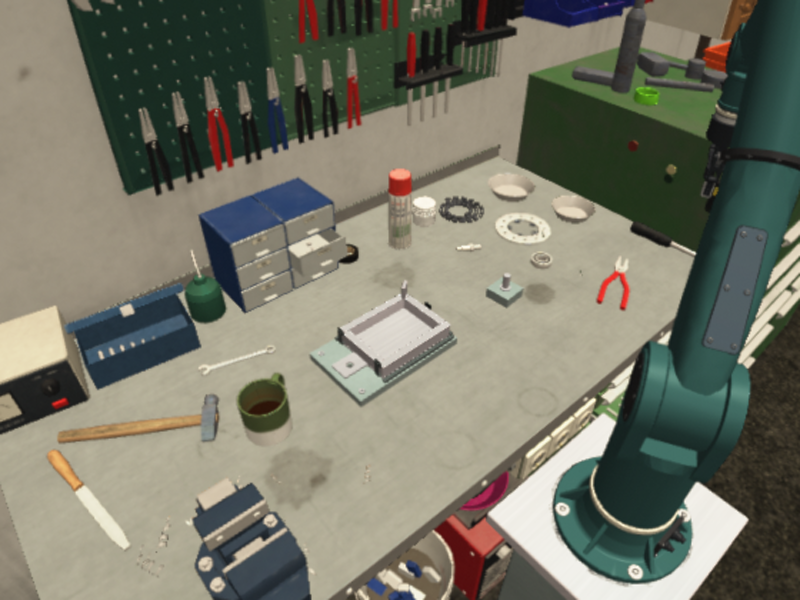

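View pics/top0.png

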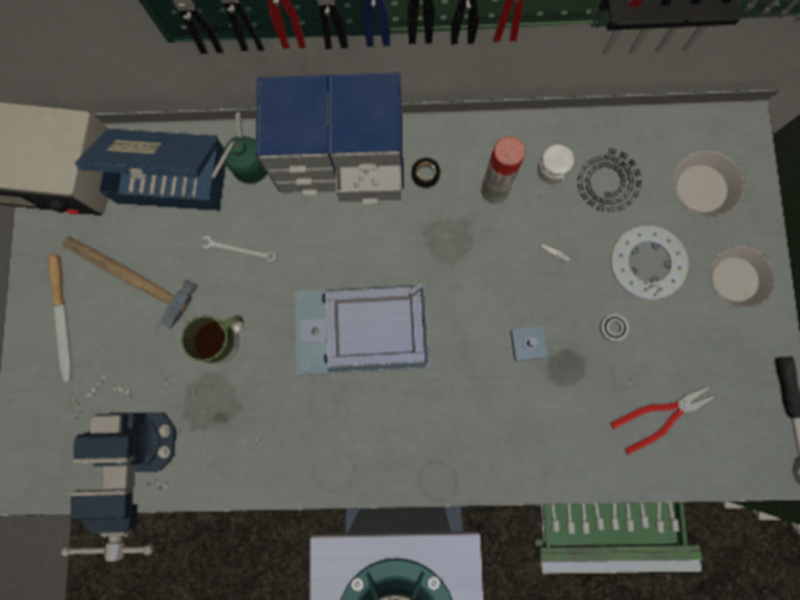

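Scene view: pin at about (506,280), eyelet (350,366), tab (404,290). Top view: pin (531,343), eyelet (314,331), tab (418,291), all in enlarged pixels. Next I'll take closer crops.

```bash
cat > h.py <<'E'
from bench import get_obs, vision, workorder, env
import cv2,numpy as np
M={n:vision.camera_model(n) for n in("scene","top")}
def ray(n,p):
    m=M[n];R=cv2.Rodrigues(np.array(m["rvec"],float))[0];t=np.array(m["tvec"],float).ravel()
    u=cv2.undistortPoints(np.array([[p]],float),np.array(m["intrinsics"]),np.array(m["dist_coeffs"]))[0,0]
    return -R.T@t, R.T@np.array([u[0],u[1],1.])
def plane(n,p,z):
    o,d=ray(n,p);return o+d*(z-o[2])/d[2]
def tri(ps,pt):
    (a,d),(b,e)=ray("scene",ps),ray("top",pt)
    s=np.linalg.lstsq(np.c_[d,-e],b-a,rcond=None)[0]
    x,y=a+s[0]*d,b+s[1]*e
    return (x+y)/2*1000,np.linalg.norm(x-y)*1000
def proj(n,P):
    m=M[n];return cv2.projectPoints(np.array([P],float),np.array(m["rvec"]),np.array(m["tvec"]),np.array(m["intrinsics"]),np.array(m["dist_coeffs"]))[0][0,0]
def crop(n,x,y,w,h,k):
    return cv2.resize(vision.camera(n)[y:y+h,x:x+w,::-1],None,fx=k,fy=k,interpolation=cv2.INTER_CUBIC)
E
python3 - <<'E'
from h import *
a=crop("top",200,195,190,72,4);b=crop("scene",210,192,190,78,4)
cv2.imwrite("pics/c1.png",np.vstack([a,b]))
k=.7
for nm,s,t in(("pin",(506,276),(531,343)),("eye",(350,366),(314,331)),("tabtop",(405,283),(418,289))):
    print(nm,tri(np.array(s)*k,np.array(t)*k))
E
```

```text
pin (array([ 498.16701447, -261.85371834,   62.69187589]), np.float64(1.3855548276431646))
eye (array([534.67140604, 148.99813016,  21.96382425]), np.float64(2.7135418640825204))
tabtop (array([602.74105785, -54.13513645,  84.4497053 ]), np.float64(2.675205409785325))
```

View pics/c1.png

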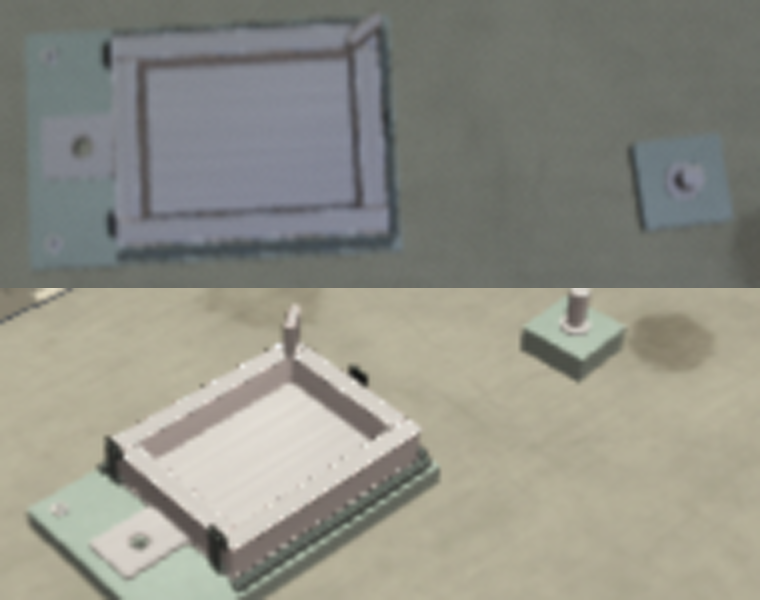

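Crop (4x): in the top half the eyelet is at (83,147), the collar at (686,180) and the tab's far end at (380,15). In the lower half the eyelet is at (140,541), the collar at (576,325) and the tab top at (294,308).

```bash
python3 - <<'E'
from h import *
np.set_printoptions(precision=1,suppress=True)
T=lambda X,Y:np.array([200+(X+.5)/4-.5,195+(Y+.5)/4-.5])
S=lambda X,Y:np.array([210+(X+.5)/4-.5,192+(Y-288+.5)/4-.5])
print("eye",tri(S(140,541),T(83,147)),plane("top",T(83,147),.024)*1e3,plane("scene",S(140,541),.024)*1e3)
print("collar",tri(S(576,326),T(686,180)),plane("top",T(686,180),.028)*1e3,plane("scene",S(576,326),.028)*1e3)
c=[plane("top",T(*q),.053)*1e3 for q in((112,38),(385,20),(392,237),(118,244))]
for q in c: print(q)
cc=np.mean(c,0);e=(c[0]-c[1])+(c[3]-c[2]);ya=np.arctan2(-e[0],e[1]);print("ctr",cc,"yaw",np.degrees(ya))
R=np.array([[np.cos(ya),-np.sin(ya)],[np.sin(ya),np.cos(ya)]])
print("tab pred",cc[:2]+R@[62,-82], "eye local",R.T@(plane("top",T(83,147),.024)*1e3-cc)[:2])
st=[plane("top",T(*q),.024)*1e3 for q in((632,143),(720,136),(732,215),(645,229))];print("stand",np.mean(st,0))
print("tabtop plane",[plane("top",T(*q),.084)*1e3 for q in((350,42),(380,15))],plane("scene",S(293,308),.084)*1e3)
# grip/eyelet refine: dark hole in lug
im=cv2.cvtColor(vision.camera("top"),cv2.COLOR_RGB2GRAY).astype(float)
p=im[226:238,214:228];w=np.clip(p.max()*.85-p,0,None);
print(p.astype(int))
E
```

```text
eye (array([536. , 147.7,  25.1]), np.float64(0.3961134284494994)) [536.3 148.   24. ] [536.7 147.   24. ]
collar (array([ 502. , -268.7,   24.2]), np.float64(0.9281709623082465)) [ 502.  -267.6   28. ] [ 498.8 -265.1   28. ]
[607.6 123.2  53. ]
[614.8 -64.5  53. ]
[466.7 -64.7  53. ]
[466.6 119.5  53. ]
ctr [538.9  28.4  53. ] yaw 1.115550460634256
tab pred [602.5 -52.4] eye local [ -0.3 119.7]
stand [ 502.1 -265.8   24. ]
tabtop plane [array([594.6, -40.3,  84. ]), array([612.3, -60.7,  84. ])] [611. -57.  84.]
[[133 133 132 133 132 133 133 133 133 134 134 133 134 133]
 [132 133 132 132 134 131 131 130 132 133 134 134 135 134]
 [132 132 132 132 131 125 120 121 129 132 134 134 135 133]
 [133 134 133 131 120 105  99 103 118 130 135 135 134 132]
 [133 133 133 127 106  82  89  98 110 125 131 134 133 130]
 [133 132 131 121  94  79  96 108 112 124 131 132 133 130]
 [132 132 129 120  93  87 106 110 114 124 130 132 133 131]
 [131 133 130 124 105  99 108 115 119 127 133 133 131 130]
 [132 132 132 129 122 117 120 123 126 129 131 132 132 129]
 [132 131 131 132 129 128 129 129 131 133 132 131 133 129]
 [131 132 132 132 132 131 130 132 132 132 131 132 131 129]
 [132 131 132 131 131 131 132 131 130 131 131 132 131 127]]
```

Emit:
{"fn": "arm_command", "kwargs": {"delta_pos": [[0,0,0],[0,0,0],[0,0,0],[0,0,0],[0,0,0],[0,0,0],[0,0,0],[0,0,0],[0,0,0]], "spin": [-0.13,-0.13,-0.13,-0.13,-0.13,-0.13,-0.13,-0.13,-0.123], "gripper": [100,100,100,100,100,100,100,100,100]}}

```text
clock: 1.15
tcp_pos: [0.2873, -0.6655, 0.2311]
tool_rot: [[-0.005, 1.0, -0.0], [1.0, 0.005, 0.0], [0.0, -0.0, -1.0]]
contact_force: [-0.4, -0.2, 0.9]
width: 0.0854
grasp_force: 0.0
```

Emit:
{"fn": "arm_command", "kwargs": {"delta_pos": [[33,18,0],[33,18,0],[33,18,0],[33,18,0],[33,18,0],[33,18,0],[33,18,10],[33,18,20],[33,18,20],[33,18,20],[33,18,20],[33,18,10]], "spin": [0,0,0,0,0,0,0,0,0,0,0,0], "gripper": [100,100,100,100,100,100,100,100,100,100,100,100]}}

```text
clock: 2.35
tcp_pos: [0.5031, -0.268, 0.1298]
tool_rot: [[0.0, 1.0, -0.002], [1.0, -0.0, 0.001], [0.001, -0.002, -1.0]]
contact_force: [0.5, 0.2, 0.4]
width: 0.0856
grasp_force: 0.0
```

Emit:
{"fn": "arm_command", "kwargs": {"delta_pos": [[0,0,0],[0,0,0]], "spin": [0,0], "gripper": [100,100]}}

```text
clock: 2.55
tcp_pos: [0.5041, -0.2684, 0.131]
tool_rot: [[-0.003, 1.0, -0.0], [1.0, 0.003, 0.0], [0.0, -0.0, -1.0]]
contact_force: [-0.5, -0.4, -0.7]
width: 0.0857
grasp_force: 0.0
```

Emit:
{"fn": "arm_command", "kwargs": {"delta_pos": [[1.5,-2,20],[0,0,25],[0,0,25],[0,0,20],[0,0,8.5],[0,0,0],[0,0,0],[0,0,0]], "spin": [0,0,0,0,0,0,0,0], "gripper": [60,50,50,50,50,50,50,50]}}

```text
clock: 3.35
tcp_pos: [0.5022, -0.2688, 0.0339]
tool_rot: [[0.001, 1.0, 0.002], [1.0, -0.001, -0.001], [-0.001, 0.002, -1.0]]
contact_force: [0.6, -0.4, 0.4]
width: 0.0428
grasp_force: 0.0
```

```bash
python3 - <<'E'
from h import *
cv2.imwrite("pics/c2.png",np.hstack([crop("top",330,200,70,80,5),crop("scene",320,150,70,80,5)]))
print(proj("top",[.502,-.267,.062]),proj("scene",[.502,-.267,.062]))
E
```

```text
[373.32747678 238.43981417] [354.56923484 192.19234034]
```

View pics/c2.png

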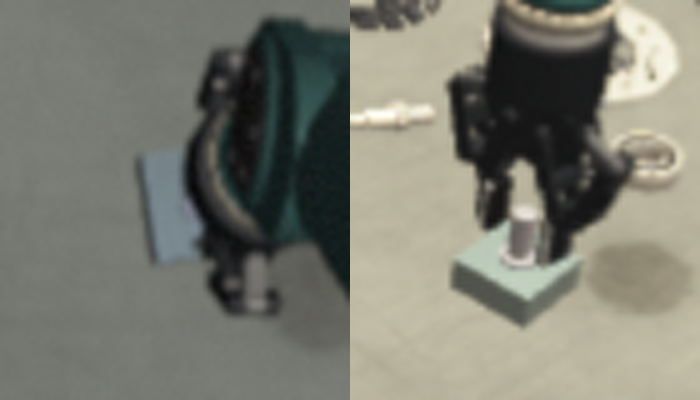

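The scene half shows the pin between the fingers. Its top is at crop (524,208), which matches the projection, so I'll close.

Emit:
{"fn": "arm_command", "kwargs": {"delta_pos": [[2,0,1],[0,0,0],[0,0,0],[0,0,0],[0,0,0],[0,0,0],[0,0,0],[0,0,0]], "spin": [0,0,0,0,0,0,0,0], "gripper": [20,0,0,0,0,0,0,0]}}

```text
clock: 4.25
tcp_pos: [0.5018, -0.2657, 0.0323]
tool_rot: [[-0.0, 1.0, 0.0], [1.0, 0.0, 0.0], [0.0, 0.0, -1.0]]
contact_force: [-1.0, 0.6, 6.6]
width: 0.0144
grasp_force: 58.4
```

Emit:
{"fn": "arm_command", "kwargs": {"delta_pos": [[0,0,-10],[0,0,-15],[0,0,-20],[0,0,-25],[0,0,-25],[0,0,0]], "spin": [0,0,0,0,0,0], "gripper": [0,0,0,0,0,0]}}

```text
clock: 4.85
tcp_pos: [0.5039, -0.2673, 0.1309]
tool_rot: [[0.0, 1.0, 0.007], [1.0, -0.0, -0.003], [-0.003, 0.007, -1.0]]
contact_force: [0.4, -0.9, -0.1]
width: 0.0144
grasp_force: 58.5
```

Emit:
{"fn": "arm_command", "kwargs": {"delta_pos": [[10,2.7,-15],[36,2.7,-15],[38,2.7,0],[40,2.7,0],[40,2.7,0],[40,2.7,0],[40,2.7,0],[40,2.7,0],[40,2.7,0],[38,2.7,0],[36,2.7,0],[16,2.7,0]], "spin": [0,0,0,0,0,0,0,0,0,0,0,0], "gripper": [0,0,0,0,0,0,0,0,0,0,0,0]}}

```text
clock: 6.05
tcp_pos: [0.5328, 0.1534, 0.157]
tool_rot: [[-0.006, 1.0, -0.001], [1.0, 0.006, 0.003], [0.003, -0.0, -1.0]]
contact_force: [0.1, 0.3, -0.3]
width: 0.0144
grasp_force: 58.5
```

Emit:
{"fn": "arm_command", "kwargs": {"delta_pos": [[0,0,20],[0,0,25],[0,0,25],[0,0,15],[0,0,0],[0,0,0],[0,0,0]], "spin": [0,0,0,0,0,0,0], "gripper": [0,0,0,0,0,0,0]}}

```text
clock: 6.75
tcp_pos: [0.5345, 0.148, 0.0727]
tool_rot: [[0.0, 1.0, 0.001], [1.0, -0.0, 0.0], [0.0, 0.001, -1.0]]
contact_force: [0.0, 0.7, -0.9]
width: 0.0143
grasp_force: 58.5
```

```bash
python3 - <<'E'
from h import *
cv2.imwrite("pics/c3.png",np.hstack([crop("top",190,190,80,90,5),crop("scene",205,190,80,90,5)]))
p=get_obs()["tcp_pos"];print(p);f=p+[0,0,-.030]
print("foot exp",proj("scene",f),"eye",proj("scene",[.5363,.148,.024]),proj("scene",[.5363,.148,p[2]+.03]))
E
```

```text
[0.53460766 0.14803843 0.07283573]
foot exp [244.40544836 250.80238064] eye [244.43072838 255.11054863] [242.8117762  234.90618448]
```

View pics/c3.png

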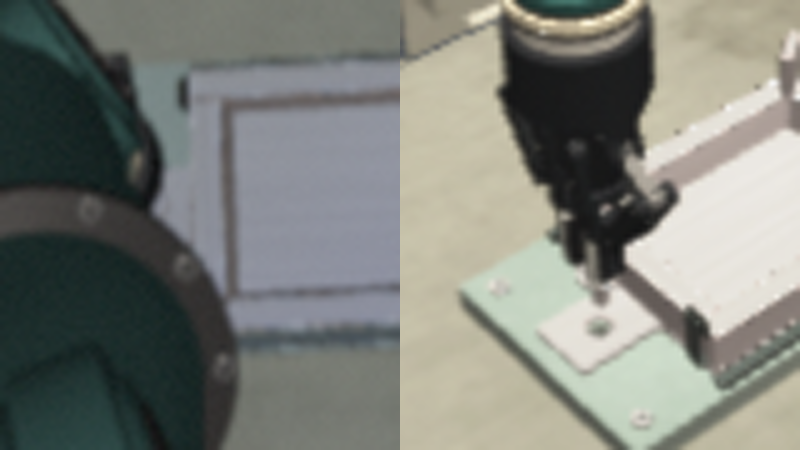

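The eyelet is at crop (600,326) and the pin foot at (602,305), just above it. I'll correct x by +1.7 mm and go down gently.

Emit:
{"fn": "arm_command", "kwargs": {"delta_pos": [[0,1.7,5],[0,0,8],[0,0,6],[0,0,4],[0,0,2],[0,0,0],[0,0,0]], "spin": [0,0,0,0,0,0,0], "gripper": [0,0,0,0,0,0,0]}}

```text
clock: 7.55
tcp_pos: [0.5355, 0.148, 0.0467]
tool_rot: [[-0.0, 1.0, -0.0], [1.0, 0.0, -0.0], [-0.0, -0.0, -1.0]]
contact_force: [-0.8, 0.0, -1.7]
width: 0.0146
grasp_force: 58.5
```

Emit:
{"fn": "arm_command", "kwargs": {"delta_pos": [[0,0,2],[0,0,2],[0,0,0],[0,0,0]], "spin": [0,0,0,0], "gripper": [0,0,0,0]}}

```text
clock: 7.95
tcp_pos: [0.5356, 0.148, 0.0428]
tool_rot: [[-0.0, 1.0, -0.0], [1.0, 0.0, 0.0], [0.0, -0.0, -1.0]]
contact_force: [0.3, 0.1, -1.0]
width: 0.0142
grasp_force: 58.5
```

Emit:
{"fn": "arm_command", "kwargs": {"delta_pos": [[0,0,3],[0,0,3],[0,0,2],[0,0,1],[0,0,0],[0,0,0]], "spin": [0,0,0,0,0,0], "gripper": [0,0,0,0,0,0]}}

```text
clock: 8.55
tcp_pos: [0.5356, 0.148, 0.0337]
tool_rot: [[-0.0, 1.0, -0.0], [1.0, 0.0, 0.0], [0.0, -0.0, -1.0]]
contact_force: [0.4, 0.5, -0.2]
width: 0.0142
grasp_force: 58.5
```

Emit:
{"fn": "arm_command", "kwargs": {"delta_pos": [[0,0,1],[0,0,0],[0,0,0]], "spin": [0,0,0], "gripper": [0,0,0]}}

```text
clock: 8.85
tcp_pos: [0.5357, 0.148, 0.0328]
tool_rot: [[-0.0, 1.0, 0.0], [1.0, 0.0, 0.0], [0.0, 0.0, -1.0]]
contact_force: [0.6, 0.2, -0.9]
width: 0.0145
grasp_force: 58.5
```

Emit:
{"fn": "arm_command", "kwargs": {"delta_pos": [[0,0,1],[0,0,0],[0,0,0]], "spin": [0,0,0], "gripper": [0,0,0]}}

```text
clock: 9.15
tcp_pos: [0.5357, 0.148, 0.0322]
tool_rot: [[-0.0, 1.0, 0.0], [1.0, 0.0, -0.0], [-0.0, 0.0, -1.0]]
contact_force: [-0.9, -1.2, 4.8]
width: 0.0142
grasp_force: 59.2
```

Emit:
{"fn": "arm_command", "kwargs": {"delta_pos": [[0,0,0],[0,0,0],[0,0,0],[0,0,0],[0,0,0],[0,0,0]], "spin": [0,0,0,0,0,0], "gripper": [25,45,45,45,45,45]}}

```text
clock: 9.75
tcp_pos: [0.5356, 0.1479, 0.0317]
tool_rot: [[-0.0, 1.0, -0.0], [1.0, 0.0, -0.0], [-0.0, -0.0, -1.0]]
contact_force: [-0.5, 0.1, 0.4]
width: 0.0388
grasp_force: 0.0
```

Emit:
{"fn": "arm_command", "kwargs": {"delta_pos": [[0,0,-10],[0,0,-20],[0,0,-30],[0,0,-40],[-20,6,-40],[-40,12,0],[-40,12,0],[-40,12,0],[-40,12,0],[-20,10,0],[0,0,0],[0,0,0]], "spin": [0,0,0,0,0,0,0,0,0,0,0,0], "gripper": [45,45,45,45,45,45,45,45,45,45,45,45]}}

```text
clock: 10.95
tcp_pos: [0.5993, -0.0518, 0.1722]
tool_rot: [[0.001, 1.0, -0.0], [1.0, -0.001, 0.001], [0.001, -0.0, -1.0]]
contact_force: [-0.0, 0.3, 0.9]
width: 0.0384
grasp_force: 0.0
```

```bash
python3 - <<'E'
from h import *
cv2.imwrite("pics/c4.png",np.hstack([crop("top",200,185,110,100,3.6),crop("scene",205,180,110,100,3.6)]))
E
```

```text
(no output)
```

View pics/c4.png

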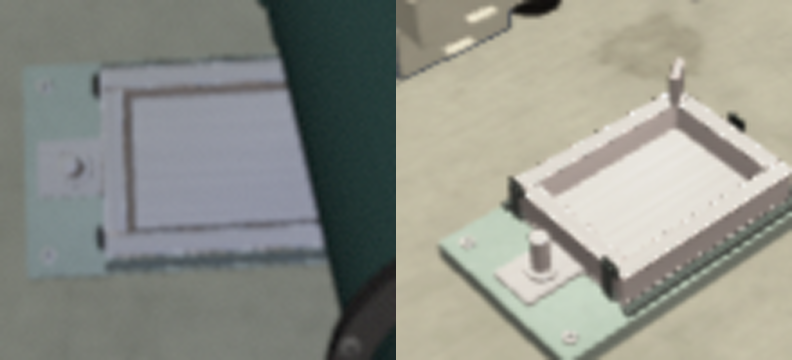

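The pin is seated upright in the eyelet with its collar on the lug (crop (540,255)), and the tray is undisturbed. Next is the tab.

Emit:
{"fn": "arm_command", "kwargs": {"delta_pos": [[-0.5,3.7,0],[0,0,0],[0,0,0],[0,0,0],[0,0,0],[0,0,20],[0,0,30],[0,0,22],[0,0,0],[0,0,0]], "spin": [-0.132,-0.132,-0.132,-0.132,-0.132,0,0,0,0,0], "gripper": [45,45,45,45,45,45,45,45,45,45]}}

```text
clock: 12.05
tcp_pos: [0.6031, -0.0508, 0.1001]
tool_rot: [[-0.615, 0.788, -0.001], [0.788, 0.615, 0.001], [0.001, -0.0, -1.0]]
contact_force: [1.1, 1.3, -0.2]
width: 0.0385
grasp_force: 0.0
```

```bash
python3 - <<'E'
from h import *
cv2.imwrite("pics/c5.png",np.hstack([crop("top",260,170,80,90,5),crop("scene",240,160,80,90,5)]))
p=get_obs()["tcp_pos"];print(p,proj("scene",p),proj("scene",[.603,-.0523,.084]))
E
```

```text
[ 0.60428324 -0.05142709  0.10121238] [282.97515072 193.96134172] [283.41775696 198.49166288]
```

View pics/c5.png

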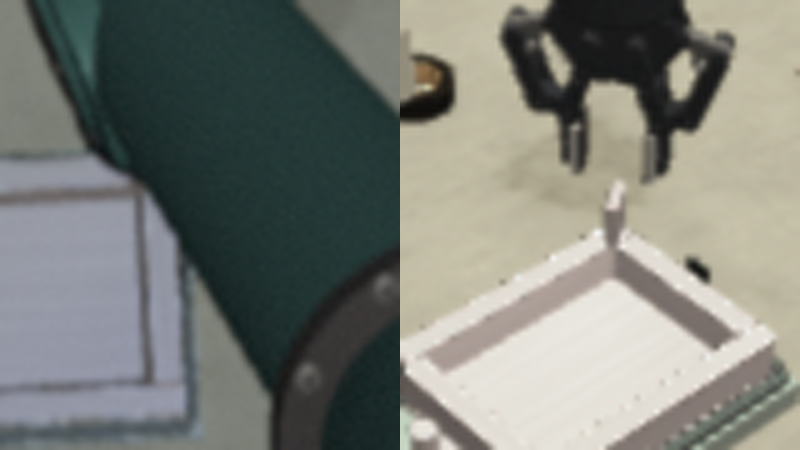

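The tab (crop (616,190)) is midway between the fingertips (575 and 652). I'll descend and grip.

Emit:
{"fn": "arm_command", "kwargs": {"delta_pos": [[0,0,15],[0,0,15],[0,0,10],[0,0,3.5],[0,0,0],[0,0,0]], "spin": [0,0,0,0,0,0], "gripper": [45,45,45,45,45,45]}}

```text
clock: 12.75
tcp_pos: [0.6034, -0.0525, 0.0562]
tool_rot: [[-0.613, 0.79, 0.0], [0.79, 0.613, 0.0], [0.0, 0.0, -1.0]]
contact_force: [-0.6, -0.6, -0.7]
width: 0.0385
grasp_force: 0.0
```

Emit:
{"fn": "arm_command", "kwargs": {"delta_pos": [[0,0,0],[0,0,0],[0,0,0],[0,0,0],[0,0,0],[0,0,0],[0,0,0],[0,0,0]], "spin": [0,0,0,0,0,0,0,0], "gripper": [25,10,0,0,0,0,0,0]}}

```text
clock: 13.55
tcp_pos: [0.6038, -0.0525, 0.0569]
tool_rot: [[-0.614, 0.79, 0.001], [0.79, 0.614, -0.0], [-0.001, 0.001, -1.0]]
contact_force: [-0.5, -0.3, 5.7]
width: 0.0082
grasp_force: 59.3
```

Emit:
{"fn": "arm_command", "kwargs": {"delta_pos": [[0.3,0,-2],[0.3,0,-2],[0.3,0,-2],[0.3,0,-2],[0.3,0,-2],[0,0,0],[0,0,0]], "spin": [0,0,0,0,0,0,0], "gripper": [0,0,0,0,0,0,0]}}

```text
clock: 14.25
tcp_pos: [0.6019, -0.0518, 0.0663]
tool_rot: [[-0.613, 0.79, -0.001], [0.79, 0.613, -0.001], [0.0, -0.001, -1.0]]
contact_force: [0.1, -0.6, -3.1]
width: 0.0081
grasp_force: 58.6
```

Emit:
{"fn": "arm_command", "kwargs": {"delta_pos": [[0.3,0,-2],[0.3,0,-2],[0.4,0,-2],[0.4,0,-2],[0.4,0,-2],[0,0,0],[0,0,0]], "spin": [0,0,0,0,0,0,0], "gripper": [0,0,0,0,0,0,0]}}

```text
clock: 14.95
tcp_pos: [0.6014, -0.0494, 0.0765]
tool_rot: [[-0.613, 0.79, 0.0], [0.79, 0.613, 0.0], [0.0, 0.001, -1.0]]
contact_force: [0.4, 0.7, -1.3]
width: 0.008
grasp_force: 58.8
```

```bash
python3 - <<'E'
from h import *
cv2.imwrite("pics/c6.png",np.hstack([crop("top",210,180,100,100,4),crop("scene",210,170,100,110,4)[:400]]))
o=get_obs();print(o["tcp_pos"],o["contact_force"],o["torque"])
E
```

```text
[ 0.60127126 -0.04972326  0.07630293] [-0.03528952 -0.24032767 -2.46895764] [-0.08756498 -0.09200466  0.00859876]
```

View pics/c6.png

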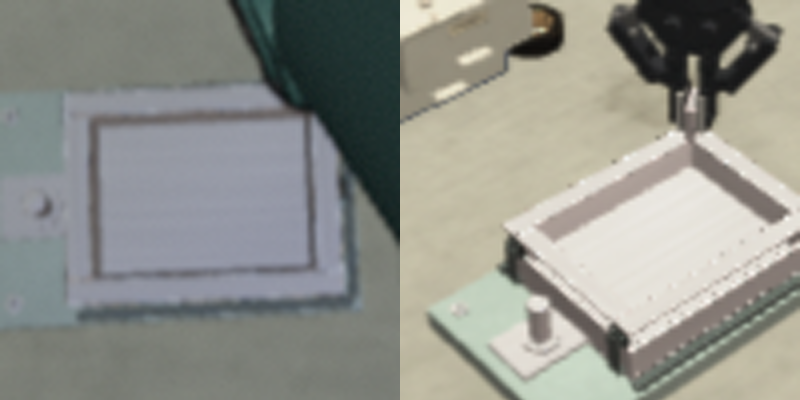

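The tab is up 20 mm. I need to see whether the hinge corner is still down, so I'll zoom on the left edge in both views.

```bash
python3 - <<'E'
from h import *
cv2.imwrite("pics/c7.png",np.hstack([crop("top",215,197,48,70,8),crop("scene",228,205,48,70,8)]))
c=np.array([538.9,28.4]);ya=np.radians(1.1);R=np.array([[np.cos(ya),-np.sin(ya)],[np.sin(ya),np.cos(ya)]])
for nm,l in(("nearleft",(-71.5,91.5)),("farleft",(71.5,91.5))):
  for z in(53,60,70):
    P=np.r_[c+R@l,z]/1e3
    t=proj("top",P);s=proj("scene",P)
    print(nm,z,np.round((t-[215,197]+.5)*8),np.round((s-[228,205]+.5)*8+[384,0]))
E
```

```text
nearleft 53 [120. 476.] [709. 423.]
nearleft 60 [117. 475.] [709. 408.]
nearleft 70 [113. 473.] [709. 388.]
farleft 53 [111.  58.] [456. 203.]
farleft 60 [108.  54.] [455. 189.]
farleft 70 [103.  49.] [453. 169.]
```

View pics/c7.png

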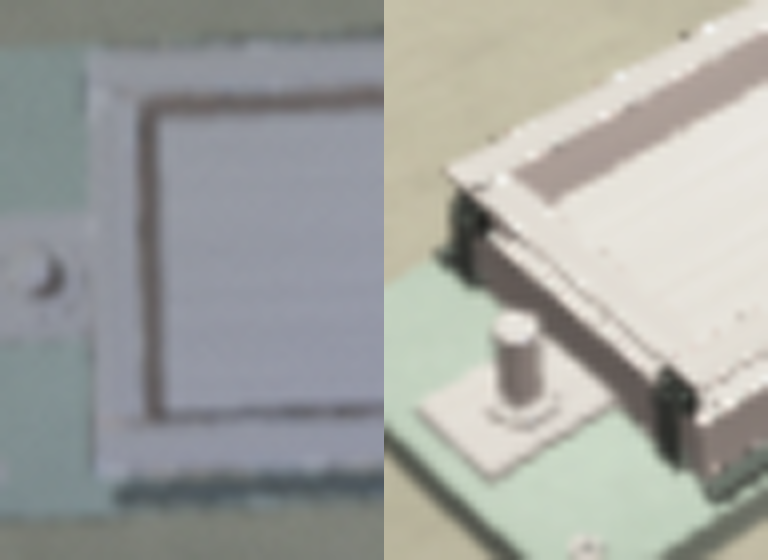

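The flange has lifted at the far-left corner ((447,172), about 15 mm up), and the gap closes to nothing at the near-left grip (675,390). The hinge corner still rests, so I'll continue the peel.

Emit:
{"fn": "arm_command", "kwargs": {"delta_pos": [[0.4,0,-2],[0.4,0,-2],[0.4,0,-2],[0.4,0,-2],[0.4,0,-2],[0,0,0],[0,0,0]], "spin": [0,0,0,0,0,0,0], "gripper": [0,0,0,0,0,0,0]}}

```text
clock: 15.85
tcp_pos: [0.6001, -0.0484, 0.0864]
tool_rot: [[-0.613, 0.79, 0.0], [0.79, 0.613, -0.0], [-0.0, 0.0, -1.0]]
contact_force: [0.1, 0.1, -1.4]
width: 0.0078
grasp_force: 58.8
```

```bash
cat > q.py <<'E'
from h import *
np.set_printoptions(precision=2,suppress=True)
o=get_obs();print(o["tcp_pos"],o["contact_force"],o["torque"])
# light flange column profiles in the scene: topmost/bottom edges near the near-left corner
im=vision.camera("scene").astype(int)
for c in (308-0,): pass
g=cv2.cvtColor(im.astype(np.uint8),cv2.COLOR_RGB2GRAY)
for c in(250,258,272,276,280): print(c,g[222:268,c].tolist())
E
python3 q.py
```

```text
[ 0.6  -0.05  0.09] [ 0.08  0.11 -1.36] [-0.12 -0.03 -0.04]
250 [160, 159, 158, 159, 166, 195, 224, 223, 227, 223, 222, 221, 221, 221, 214, 196, 219, 225, 225, 217, 212, 124, 93, 91, 91, 100, 139, 199, 224, 223, 223, 221, 215, 216, 214, 218, 207, 162, 198, 209, 209, 208, 209, 210, 207, 206]
258 [173, 221, 227, 227, 227, 227, 229, 228, 227, 228, 228, 227, 227, 225, 223, 223, 223, 222, 221, 223, 224, 217, 189, 218, 224, 222, 219, 208, 120, 93, 92, 93, 95, 104, 122, 170, 201, 207, 209, 210, 209, 208, 206, 204, 204, 204]
272 [228, 229, 229, 229, 228, 228, 227, 227, 228, 228, 228, 226, 226, 228, 227, 225, 225, 226, 227, 227, 225, 225, 222, 222, 220, 220, 211, 217, 226, 227, 226, 226, 216, 161, 128, 124, 124, 124, 125, 122, 119, 115, 107, 88, 131, 154]
276 [230, 230, 228, 228, 227, 227, 228, 230, 227, 226, 227, 228, 227, 225, 225, 226, 227, 227, 229, 222, 223, 222, 222, 226, 188, 223, 227, 226, 222, 223, 205, 141, 124, 123, 124, 126, 127, 106, 116, 110, 90, 101, 176, 145, 113, 109]
280 [229, 228, 227, 227, 228, 229, 227, 227, 229, 228, 226, 226, 226, 226, 224, 207, 217, 221, 223, 221, 219, 202, 216, 226, 226, 222, 204, 214, 155, 126, 122, 123, 124, 132, 153, 117, 111, 105, 89, 129, 157, 122, 111, 114, 139, 177]
```

```bash
python3 - <<'E'
from h import *
from scipy.optimize import brentq
c=np.array([538.9,28.4]);ya=np.radians(1.1);R=np.array([[np.cos(ya),-np.sin(ya)],[np.sin(ya),np.cos(ya)]])
P=lambda l,z:proj("scene",np.r_[c+R@l,z]/1e3)
for nm,f in(("near",lambda s:(-70,s)),("left",lambda s:(s,90))):
  for col in((272,276,280) if nm=="near" else (250,258)):
    r=[]
    for z in(50,53,60,70):
      g=lambda s:P(f(s),z)[0]-col
      s=brentq(g,-150,150);r.append((round(s),round(P(f(s),z)[1],1)))
    print(nm,col,r)
print(P((-70,90),50),P((-70,90),18))
a=cv2.resize(cv2.imread("pics/scene0.png",0),(560,420),interpolation=cv2.INTER_AREA)
for q in(250,258,272,276,280): print(q,a[222:268,q].tolist())
E
```

```text
near 272 [(77, np.float64(255.2)), (77, np.float64(254.4)), (77, np.float64(252.6)), (77, np.float64(250.0))]
near 276 [(62, np.float64(252.7)), (62, np.float64(251.9)), (62, np.float64(250.1)), (62, np.float64(247.5))]
near 280 [(48, np.float64(250.1)), (48, np.float64(249.4)), (48, np.float64(247.6)), (48, np.float64(245.0))]
left 250 [(10, np.float64(241.7)), (10, np.float64(241.0)), (10, np.float64(239.3)), (9, np.float64(236.9))]
left 258 [(-26, np.float64(248.6)), (-26, np.float64(247.9)), (-26, np.float64(246.2)), (-27, np.float64(243.7))]
[268.26822978 257.51927741] [268.45106225 265.43736148]
250 [188, 203, 208, 207, 195, 156, 146, 148, 147, 145, 146, 162, 200, 212, 213, 208, 207, 207, 208, 201, 163, 108, 84, 82, 86, 107, 153, 197, 211, 210, 208, 207, 207, 208, 208, 205, 189, 158, 180, 194, 194, 193, 195, 195, 193, 191]
258 [181, 150, 147, 148, 147, 146, 152, 182, 210, 214, 213, 213, 215, 216, 214, 214, 216, 215, 214, 210, 203, 215, 210, 207, 207, 208, 195, 154, 94, 83, 84, 84, 88, 99, 124, 169, 188, 192, 195, 195, 194, 194, 193, 191, 190, 189]
272 [212, 218, 218, 218, 220, 219, 216, 216, 217, 218, 216, 215, 214, 213, 214, 215, 216, 214, 212, 214, 214, 212, 211, 212, 213, 214, 213, 210, 207, 208, 207, 206, 190, 140, 115, 112, 113, 114, 114, 115, 119, 107, 94, 86, 119, 135]
276 [219, 219, 220, 219, 216, 216, 218, 218, 216, 216, 214, 214, 215, 217, 216, 213, 213, 215, 214, 212, 211, 212, 214, 213, 207, 206, 208, 208, 208, 204, 169, 122, 111, 112, 113, 116, 117, 102, 106, 100, 83, 97, 150, 136, 104, 99]
280 [220, 218, 216, 218, 219, 218, 218, 216, 214, 214, 216, 217, 215, 214, 216, 215, 214, 212, 212, 213, 213, 210, 202, 205, 208, 208, 210, 200, 138, 112, 112, 112, 113, 124, 139, 110, 100, 93, 87, 119, 138, 115, 101, 105, 130, 160]
```

```bash
python3 - <<'E'
from h import *
a=cv2.resize(cv2.imread("pics/scene0.png"),(560,420),interpolation=cv2.INTER_AREA);b=vision.camera("scene")[:,:,::-1]
z=lambda i,x,y,w,h:cv2.resize(i[y:y+h,x:x+w],None,fx=8,fy=8,interpolation=cv2.INTER_CUBIC)
A=np.vstack([z(i,244,222,50,50) for i in()]) if 0 else None
cv2.imwrite("pics/c8.png",np.vstack([np.hstack([z(i,232,205,50,65) for i in(a,b)])]))
cv2.imwrite("pics/raw.png",b)
E
```

```text
(no output)
```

View pics/c8.png

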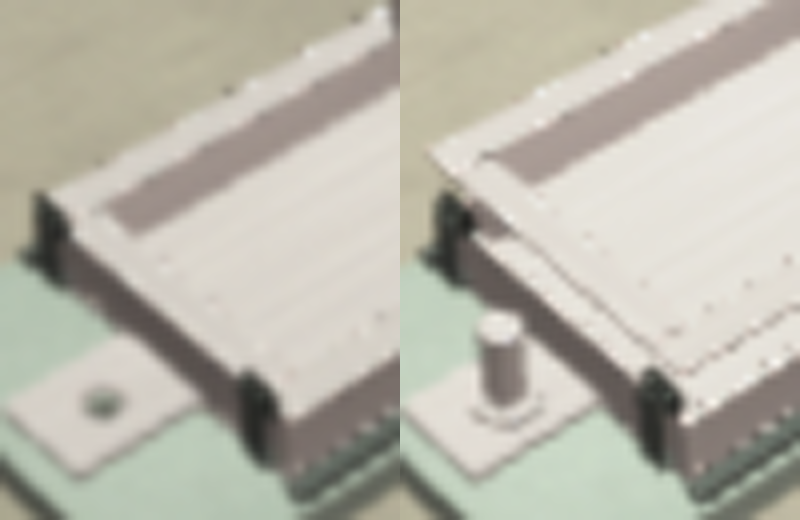

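The flange's near-left corner (690,372) stands about 22 mm above the rim, against (285,410) at the start. So the tray came up almost level instead of peeling. I'll lay it back in place along the same path and peel again with a slacker grip so that it can pivot.

Emit:
{"fn": "arm_command", "kwargs": {"delta_pos": [[-1.8,0,0],[-1.8,0,0],[-1.8,0,0],[0,0,4],[0,0,4],[0,0,4],[0,0,0],[0,0,0]], "spin": [0,0,0,0,0,0,0,0], "gripper": [0,0,0,0,0,0,0,0]}}

```text
clock: 16.75
tcp_pos: [0.6032, -0.0525, 0.074]
tool_rot: [[-0.613, 0.79, -0.001], [0.79, 0.613, 0.0], [0.0, -0.0, -1.0]]
contact_force: [-0.2, -0.3, -1.8]
width: 0.008
grasp_force: 58.8
```

Emit:
{"fn": "arm_command", "kwargs": {"delta_pos": [[0,0,3],[0,0,3],[0,0,3],[0,0,0],[0,0,0]], "spin": [0,0,0,0,0], "gripper": [0,0,0,0,0]}}

```text
clock: 17.25
tcp_pos: [0.6045, -0.0529, 0.0673]
tool_rot: [[-0.613, 0.79, 0.002], [0.79, 0.613, -0.002], [-0.002, 0.0, -1.0]]
contact_force: [-1.3, -0.8, 11.3]
width: 0.008
grasp_force: 61.3
```

Emit:
{"fn": "arm_command", "kwargs": {"delta_pos": [[0,0,2],[0,0,2],[0,0,2],[0,0,0],[0,0,0]], "spin": [0,0,0,0,0], "gripper": [0,0,0,0,0]}}

```text
clock: 17.75
tcp_pos: [0.606, -0.0538, 0.0634]
tool_rot: [[-0.613, 0.79, 0.004], [0.79, 0.613, -0.004], [-0.005, 0.001, -1.0]]
contact_force: [-1.0, -1.9, 23.4]
width: 0.0082
grasp_force: 69.8
```

```bash
python3 - <<'E'
from h import *
np.set_printoptions(precision=3,suppress=True)
o=get_obs();f=o["contact_force"];t=o["torque"];print(o["tcp_pos"],f,t)
# point where a vertical force acts: t=(ry*Fz,-rx*Fz); weight 1.57 N acting at the tray centre
F=f[2]+1.57; tx=t[0]+1.57*.081; ty=t[1]+1.57*.063
print("contact at", o["tcp_pos"][:2]+np.array([-ty/F,tx/F]))
b=vision.camera("scene");t2=vision.camera("top")
cv2.imwrite("pics/s9.png",b[:,:,::-1]);cv2.imwrite("pics/t9.png",t2[:,:,::-1])
g=cv2.cvtColor(b,cv2.COLOR_RGB2GRAY)
for c in(240,246,250,258,272,276,280): print(c,g[222:262,c].tolist())
gt=cv2.cvtColor(t2,cv2.COLOR_RGB2GRAY); t0=cv2.resize(cv2.imread("pics/top0.png",0),(560,420),interpolation=cv2.INTER_AREA)
for c in(240,260): print(c,gt[250:266,c].tolist(),t0[250:266,c].tolist(),gt[198:210,c].tolist(),t0[198:210,c].tolist())
for r in(213,245): print(r,gt[r,218:242].tolist(),t0[r,218:242].tolist())
E
```

```text
[ 0.606 -0.054  0.063] [-0.984 -1.926 23.415] [-0.752  1.548  0.115]
contact at [ 0.54  -0.079]
240 [186, 189, 210, 220, 218, 215, 187, 178, 130, 63, 38, 45, 75, 91, 90, 89, 90, 92, 90, 151, 196, 202, 203, 204, 203, 202, 204, 204, 214, 223, 224, 222, 223, 220, 208, 218, 222, 222, 222, 221]
246 [219, 218, 213, 180, 172, 177, 194, 217, 219, 218, 218, 210, 184, 216, 223, 224, 215, 166, 107, 93, 91, 105, 172, 219, 216, 167, 134, 132, 131, 131, 128, 128, 135, 177, 215, 189, 178, 215, 211, 185]
250 [214, 181, 172, 171, 172, 171, 171, 174, 199, 214, 220, 219, 219, 219, 212, 185, 218, 225, 225, 218, 212, 124, 93, 91, 92, 101, 140, 200, 223, 223, 223, 220, 215, 216, 214, 217, 207, 163, 199, 210]
258 [172, 172, 172, 177, 200, 222, 224, 224, 226, 227, 225, 226, 226, 225, 222, 220, 220, 219, 220, 220, 213, 187, 193, 223, 225, 223, 219, 208, 120, 93, 92, 93, 96, 104, 123, 169, 202, 207, 209, 210]
272 [227, 228, 228, 226, 226, 227, 227, 226, 226, 225, 226, 226, 226, 224, 225, 225, 224, 222, 222, 224, 221, 221, 220, 218, 215, 196, 167, 221, 227, 227, 226, 226, 217, 161, 129, 124, 124, 124, 126, 123
[... 751 characters left out ...]
129, 129, 129, 127] [131, 132, 132, 128, 112, 92, 78, 73, 79, 91, 103, 110, 112, 112, 113, 112] [126, 122, 120, 128, 141, 148, 149, 148, 145, 131, 115, 110] [111, 109, 98, 97, 117, 132, 133, 132, 133, 131, 115, 94]
213 [136, 136, 137, 137, 138, 136, 136, 136, 137, 144, 147, 147, 147, 149, 142, 113, 95, 116, 145, 150, 151, 150, 151, 151] [119, 119, 120, 121, 120, 120, 120, 119, 116, 121, 133, 134, 130, 131, 133, 123, 95, 85, 102, 124, 130, 132, 133, 132]
245 [141, 141, 142, 142, 142, 141, 142, 142, 132, 123, 145, 152, 148, 148, 147, 132, 98, 102, 136, 150, 151, 151, 151, 152] [124, 124, 124, 125, 124, 124, 125, 125, 125, 126, 130, 137, 134, 131, 131, 131, 122, 96, 84, 103, 129, 135, 134, 133]
```

```bash
cat > edges.py <<'E'
from h import *
np.set_printoptions(precision=1,suppress=True)
def step(v,lo,hi,sgn):   # subpixel place of the steepest step
    d=sgn*np.diff(v[lo:hi].astype(float));i=int(d.argmax());s=slice(max(0,i-1),i+2)
    w=np.clip(d[s],0,None);return lo+.5+(np.arange(len(d))[s]*w).sum()/w.sum()
def fit(pts):
    pts=np.array(pts)[:, :];vx,vy,x,y=cv2.fitLine(pts.astype(np.float32),cv2.DIST_HUBER,0,.01,.001).ravel();return np.cross([x,y,1],[x+vx,y+vy,1])
def X(a,b): p=np.cross(a,b);return p[:2]/p[2]
def corners(s,t):
    sg=cv2.GaussianBlur(cv2.cvtColor(s,cv2.COLOR_BGR2GRAY),(0,0),.5).astype(float);tg=cv2.cvtColor(t,cv2.COLOR_BGR2GRAY).astype(float);tr=t[:,:,2].astype(float)-t[:,:,1]
    dip=lambda c,lo,hi:(c,lo+int(sg[lo:hi,c].argmin()))
    L=lambda c:221+ (c-241)*.92+7     # rough left seam row
    left=fit([dip(c,int(L(c))-5,int(L(c))+4) for c in range(246,262)])
    near=fit([dip(c,int(248-(c-272)*.6)-5,int(248-(c-272)*.6)+4) for c in range(273,292)])
    far=fit([(c,step(sg[:,c],int(225-(c-238)*.52)-10,int(225-(c-238)*.52)+6,1)) for c in range(243,270)])
    tl=fit([(step(tr[r],221,231,1),r) for r in list(range(208,222))+list(range(242,250))])
    tf=fit([(c,step(tg[:,c],197,206,1)) for c in range(232,262)])
    tn=fit([(c,step(tg[:,c],250,260,-1)) for c in range(232,270)])
    out={}
    for n,a,b in(("farleft",X(left,far),X(tl,tf)),("nearleft",X(left,near),X(tl,tn))):
        print(n,"scene",a,"top",b,"->",*tri(a,b))
if __name__=="__main__":
    corners(cv2.imread("pics/s9.png"),cv2.imread("pics/t9.png"))
E
python3 edges.py
```

```text
farleft scene [237.6 225. ] top [226.2 201.8] -> [607.4 121.2  74.3] 7.436256303383541
nearleft scene [266.3 251.1] top [226.8 254.9] -> [467.4 122.4  78.2] 0.988042397253436
```

The right edge has come down on the mid-right grip: the contact works out at about (548,-64), and the left side is still high. I'll lift clear, shift about 5 mm, then slacken the pinch a little in the air. The hinge corner should then sink onto the rim while the tab stays high.

Emit:
{"fn": "arm_command", "kwargs": {"delta_pos": [[0,0,-6],[0,0,-6],[0,0,-6],[0,0,-6],[0,0,-6],[2.6,-3.2,-5],[0,0,0],[0,0,0]], "spin": [0,0,0,0,0,0,0,0], "gripper": [0,0,0,0,0,0,0,0]}}

```text
clock: 18.65
tcp_pos: [0.5989, -0.0525, 0.0943]
tool_rot: [[-0.613, 0.79, -0.0], [0.79, 0.613, -0.0], [0.0, -0.0, -1.0]]
contact_force: [-0.3, 0.3, -1.6]
width: 0.0078
grasp_force: 60.1
```

Emit:
{"fn": "arm_command", "kwargs": {"delta_pos": [[0,0,0],[0,0,0],[0,0,0],[0,0,0]], "spin": [0,0,0,0], "gripper": [8.5,8.5,8.5,8.5]}}

```text
clock: 19.05
tcp_pos: [0.5992, -0.0525, 0.0941]
tool_rot: [[-0.613, 0.79, -0.0], [0.79, 0.613, 0.0], [0.0, -0.0, -1.0]]
contact_force: [-0.2, -0.5, -2.3]
width: 0.0083
grasp_force: 60.1
```

```bash
cat > m.py <<'E'
from edges import *
s,t=[vision.camera(n)[:,:,::-1].copy() for n in("scene","top")]
try: corners(s,t)
except Exception as e: print(e)
o=get_obs();print(o["tcp_pos"]*1e3,o["contact_force"],o["torque"]*100,o["width"]*1e3,o["grasp_force"])
E
python3 m.py
```

```text
farleft scene [244.  226.7] top [224.5 201.8] -> [598.9 117.9  75.5] 29.514365290571916
nearleft scene [266.8 245.1] top [224.6 257. ] -> [461.  124.2 106.9] 2.502316990864907
[599.2 -52.5  94.2] [-0.2  0.  -1.3] [ -8.7 -10.3   2. ] 8.271208431481355 60.12271821498871
```

Emit:
{"fn": "arm_command", "kwargs": {"delta_pos": [[0,0,0],[0,0,0],[0,0,0]], "spin": [0,0,0], "gripper": [9.5,9.5,9.5]}}

```text
clock: 19.45
tcp_pos: [0.5993, -0.0526, 0.0943]
tool_rot: [[-0.613, 0.79, -0.0], [0.79, 0.613, -0.0], [-0.0, -0.0, -1.0]]
contact_force: [0.5, -0.2, -1.4]
width: 0.0085
grasp_force: 42.3
```

Emit:
{"fn": "arm_command", "kwargs": {"delta_pos": [[0,0,0],[0,0,0],[0,0,0]], "spin": [0,0,0], "gripper": [10,10,10]}}

```text
clock: 19.75
tcp_pos: [0.5993, -0.0525, 0.0943]
tool_rot: [[-0.613, 0.79, -0.0], [0.79, 0.613, -0.0], [-0.0, -0.0, -1.0]]
contact_force: [0.1, -0.3, -1.2]
width: 0.0085
grasp_force: 21.9
```

The pinch force follows the opening, so it can be set finely.

Emit:
{"fn": "arm_command", "kwargs": {"delta_pos": [[0,0,0],[0,0,0],[0,0,0]], "spin": [0,0,0], "gripper": [10.2,10.2,10.2]}}

```text
clock: 20.05
tcp_pos: [0.5993, -0.0525, 0.0943]
tool_rot: [[-0.613, 0.79, 0.0], [0.79, 0.613, 0.0], [0.0, 0.0, -1.0]]
contact_force: [-0.7, 1.2, -1.3]
width: 0.009
grasp_force: 13.7
```

```bash
python3 m.py
```

```text
farleft scene [242.8 225.8] top [224.5 202.2] -> [599.1 119.   78.9] 24.902265010486467
nearleft scene [267.2 245.4] top [224.3 257.1] -> [460.4 124.5 106.7] 0.9307607558975372
[599.2 -52.5  94.3] [-0.5 -0.3 -1.4] [-9.9 -9.  -0.7] 8.51735079619215 13.721105754375458
```

Emit:
{"fn": "arm_command", "kwargs": {"delta_pos": [[0,0,0],[0,0,0],[0,0,0]], "spin": [0,0,0], "gripper": [10.3,10.3,10.3]}}

```text
clock: 20.45
tcp_pos: [0.5992, -0.0525, 0.0943]
tool_rot: [[-0.613, 0.79, -0.0], [0.79, 0.613, 0.0], [0.0, -0.0, -1.0]]
contact_force: [-0.6, -0.7, -2.1]
width: 0.0086
grasp_force: 9.6
```

```bash
python3 m.py
```

```text
farleft scene [240.3 223.3] top [226.9 202.3] -> [603.  116.7  82. ] 11.739578372520654
nearleft scene [263.8 254.3] top [228.7 255.6] -> [470. 123.  63.] 10.724883160371448
[599.2 -52.5  94.3] [ 0.6 -0.9 -1. ] [-2.3 -0.6  2.7] 8.58477784190693 9.590016156435013
```

Emit:
{"fn": "arm_command", "kwargs": {"delta_pos": [[0,0,0],[0,0,0],[0,0,0]], "spin": [0,0,0], "gripper": [10.3,10.3,10.3]}}

```text
clock: 20.85
tcp_pos: [0.5992, -0.0525, 0.0943]
tool_rot: [[-0.613, 0.79, -0.0], [0.79, 0.613, -0.0], [0.0, -0.0, -1.0]]
contact_force: [-0.9, -0.3, -0.6]
width: 0.0089
grasp_force: 9.6
```

```bash
python3 m.py; python3 - <<'E'
from h import *
g=cv2.cvtColor(vision.camera("scene"),cv2.COLOR_RGB2GRAY);t=cv2.cvtColor(vision.camera("top"),cv2.COLOR_RGB2GRAY)
for c in(250,258,264,268,272,276,280,290): print(c,g[222:260,c].tolist())
for r in(213,245,250): print(r,t[r,218:242].tolist())
E
```

```text
farleft scene [240.3 223.3] top [226.8 201.8] -> [603.9 116.6  81.4] 12.710711472982325
nearleft scene [263.5 253.9] top [229.  255.6] -> [470.5 122.7  63.8] 12.258514147903352
[599.3 -52.5  94.3] [ 0.2 -0.3 -1.6] [-5.4  0.9  3.5] 9.062965466441593 9.590591043233871
250 [190, 150, 144, 143, 143, 142, 155, 202, 226, 226, 225, 225, 224, 223, 224, 220, 215, 207, 221, 217, 212, 124, 93, 92, 92, 100, 139, 200, 223, 223, 223, 220, 214, 216, 214, 217, 207, 162]
258 [148, 189, 221, 229, 229, 228, 228, 229, 231, 230, 229, 230, 230, 230, 230, 229, 227, 225, 225, 223, 223, 225, 225, 220, 211, 218, 218, 207, 119, 93, 92, 93, 94, 104, 122, 169, 201, 207]
264 [230, 229, 229, 230, 231, 229, 229, 230, 230, 230, 229, 228, 229, 228, 228, 229, 229, 229, 228, 226, 228, 228, 227, 226, 225, 225, 225, 225, 213, 139, 71, 60, 58, 55, 57, 59, 55, 55]
268 [231, 232, 231, 229, 230, 231, 231, 230, 229, 230, 228, 228, 229, 229, 230, 228, 227, 227, 230, 229, 228, 227, 227, 228, 229, 229, 228, 225, 216, 219, 224, 225, 218, 207, 188, 214, 141, 124]
272 [230, 230, 231, 232, 231, 230, 230, 228, 228, 229, 229, 231, 230
[... 382 characters left out ...]
229, 228, 228, 228, 228, 228, 229, 228, 228, 223, 223, 226, 225, 224, 221, 187, 201, 149, 126, 123, 123, 124, 132, 154, 117, 110, 105]
290 [229, 228, 229, 229, 227, 228, 228, 229, 228, 228, 228, 226, 210, 221, 224, 226, 225, 225, 218, 182, 215, 227, 152, 124, 123, 124, 125, 129, 113, 116, 107, 85, 113, 175, 129, 111, 110, 122]
213 [136, 136, 138, 136, 137, 136, 138, 136, 133, 123, 123, 144, 149, 147, 148, 150, 145, 120, 108, 108, 124, 146, 151, 151]
245 [142, 141, 141, 141, 143, 142, 142, 141, 143, 142, 144, 143, 143, 149, 149, 147, 150, 144, 127, 110, 107, 118, 144, 151]
250 [139, 140, 140, 139, 139, 138, 139, 134, 107, 65, 37, 73, 127, 143, 139, 140, 149, 152, 153, 150, 145, 145, 145, 145]
```

The hinge corner is resting on the rim: the seam gap is nil at the corner and about 11 mm at column 290. The tab is up about 37 mm. With the slack pivot grip I'll lower the tab to about +20 mm, hinge still on the rim, to flatten the tray. Then I'll tighten and lift.

Emit:
{"fn": "arm_command", "kwargs": {"delta_pos": [[-0.7,0,3],[-0.8,0,3],[-0.8,0,3],[-0.8,0,3],[-0.8,0,3],[-0.4,0,2],[0,0,0],[0,0,0]], "spin": [0,0,0,0,0,0,0,0], "gripper": [10.3,10.3,10.3,10.3,10.3,10.3,10.3,10.3]}}

```text
clock: 21.85
tcp_pos: [0.6019, -0.0559, 0.0772]
tool_rot: [[-0.613, 0.79, -0.0], [0.79, 0.613, -0.0], [0.0, -0.0, -1.0]]
contact_force: [-0.1, 0.2, -1.7]
width: 0.0088
grasp_force: 9.6
```

Emit:
{"fn": "arm_command", "kwargs": {"delta_pos": [[0,0,0],[0,0,0],[0,0,0],[0,0,0]], "spin": [0,0,0,0], "gripper": [9,6,0,0]}}

```text
clock: 22.25
tcp_pos: [0.6019, -0.0559, 0.0773]
tool_rot: [[-0.613, 0.79, 0.0], [0.79, 0.613, -0.0], [-0.0, -0.0, -1.0]]
contact_force: [-0.2, -0.5, -0.1]
width: 0.0078
grasp_force: 58.7
```

Emit:
{"fn": "arm_command", "kwargs": {"delta_pos": [[0,0,-3],[0,0,-3],[0,0,-4],[0,0,-5],[0,0,0]], "spin": [0,0,0,0,0], "gripper": [0,0,0,0,0]}}

```text
clock: 22.75
tcp_pos: [0.6026, -0.0559, 0.0933]
tool_rot: [[-0.613, 0.79, 0.002], [0.79, 0.613, -0.0], [-0.001, 0.001, -1.0]]
contact_force: [0.3, -0.1, -0.4]
width: 0.0081
grasp_force: 58.7
```

```bash
python3 m.py
```

```text
farleft scene [237.1 222.9] top [226.8 201.2] -> [609.1 119.7  79.8] 4.576633704590336
nearleft scene [268.2 252.7] top [228.7 255.8] -> [465.4 118.1  70.9] 0.41860577969483637
[602.1 -56.   92.6] [-0.3  1.2 -2.1] [-8.8 -3.3 -1.3] 7.826240052925058 58.73416006565094
```

Emit:
{"fn": "arm_command", "kwargs": {"delta_pos": [[0,0,-6],[0,0,-10],[0,0,-14],[0,0,-16],[0,0,-16],[0,0,-16],[0,0,-16],[0,0,-12],[0,0,-8],[0,0,-4],[0,0,0],[0,0,0]], "spin": [0,0,0,0,0,0,0,0,0,0,0,0], "gripper": [0,0,0,0,0,0,0,0,0,0,0,0]}}

```text
clock: 24.05
tcp_pos: [0.6014, -0.056, 0.2097]
tool_rot: [[-0.613, 0.79, -0.001], [0.79, 0.613, -0.0], [0.001, -0.001, -1.0]]
contact_force: [0.2, 0.2, -1.6]
width: 0.0081
grasp_force: 58.8
```

Emit:
{"fn": "arm_command", "kwargs": {"delta_pos": [[0,0,0],[0,0,0],[0,0,0],[0,0,0],[0,0,0],[0,0,0],[0,0,0],[0,0,0]], "spin": [0,0,0,0,0,0,0,0], "gripper": [0,0,0,0,0,0,0,0]}}

```text
clock: 24.85
tcp_pos: [0.6019, -0.0559, 0.2103]
tool_rot: [[-0.613, 0.79, 0.0], [0.79, 0.613, -0.0], [-0.0, 0.0, -1.0]]
contact_force: [0.1, -0.4, -1.4]
width: 0.0079
grasp_force: 58.8
```

```bash
python3 - <<'E'
from h import *
np.set_printoptions(precision=3,suppress=True)
o=get_obs();print(o["tcp_pos"],o["contact_force"],o["torque"],o["width"],o["qvel"])
b=vision.camera("scene");t=vision.camera("top")
g=cv2.cvtColor(b,cv2.COLOR_RGB2GRAY)
# pin grip and plate/lower tray against the earlier picture (pics/raw.png): unchanged pixels?
a=cv2.imread("pics/raw.png")[:,:,::-1]
d=np.abs(a.astype(int)-b).max(2)
for n,(x,y,w,h) in dict(pin=(240,240,18,22),lug=(232,250,22,18),nearwall=(268,258,30,14),leftgrip=(264,250,8,14),mug=(160,255,50,60),stand=(335,190,40,30)).items(): print(n,np.percentile(d[y:y+h,x:x+w],[50,95]))
# tilt: outline of the pale tray
h=cv2.cvtColor(b,cv2.COLOR_RGB2HSV);m=((g>200)&(h[:,:,1]<22)).astype(np.uint8)
cs=max(cv2.findContours(m[140:280,200:340].copy(),0,2)[0],key=cv2.contourArea)
p=cv2.approxPolyDP(cs,4,True)[:,0]+[200,140];print(p.tolist())
for z in(.16,.17,.18,.19):
  print(z,[np.round(proj("scene",[x,y,z])).tolist() for x,y in((.467,.119),(.610,.119),(.467,-.064),(.610,-.064))])
E
```

```text
[ 0.602 -0.056  0.21 ] [ 0.057 -0.363 -1.43 ] [-0.086 -0.04  -0.004] 0.007925067106603241 [ 0.001  0.001 -0.001 -0.     0.001 -0.001 -0.001]
pin [4. 5.]
lug [4. 5.]
nearwall [4. 5.]
leftgrip [ 3.   10.45]
mug [4. 5.]
stand [4. 5.]
[[319, 186], [289, 165], [312, 187], [305, 191], [284, 175], [246, 195], [244, 189], [280, 165], [236, 191], [268, 219]]
0.16 [[267.0, 228.0], [234.0, 201.0], [319.0, 199.0], [285.0, 176.0]]
0.17 [[267.0, 225.0], [234.0, 198.0], [319.0, 196.0], [285.0, 173.0]]
0.18 [[267.0, 222.0], [234.0, 195.0], [320.0, 193.0], [285.0, 170.0]]
0.19 [[267.0, 219.0], [234.0, 192.0], [320.0, 190.0], [285.0, 167.0]]
```

The corners read 190, 193, 203 and 204 mm, so the tray is tilted about 4° and held still. The pin, lug, mug and stand are unchanged.

```bash
python3 -c "
from bench import workorder
print(workorder.hand_in())"
```

```text
the job is handed in; nothing more can be done
None
```

I handed the job in, result unknown: the pin is seated and the top tray is held still by its tab, within about 4° of level and well over 10 cm up. But the first lift came off almost level, and pressing the tray back caught it on the right grip (about 23 N). The peel with the hinge corner resting (tab about 37 mm up) only came after slackening the grip, with the spring grips already free.

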